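Draw the flour scoop out of the half-covered ingredient bin

ROBOT

A 6-joint arm with a two-finger parallel gripper is mounted at the origin on a cart in front of the work surface, level with it; the furniture and walls round the work are solid. World frame = base frame: x ahead of the robot, y to its left, z up, the work surface at z = 0. Lengths are in mm, angles in rad, forces in N, time in s.
With the tool pointing down it reaches from about 400 to 925 mm from the base axis. Payload 12.5 kg.
Tool frame: the origin (TCP) lies where the fingers leave the gripper's body, on its centre line; the fingertips stand 78 mm ahead of it and the grasp point (between the pads) lies 59 mm ahead of it (env.nose_length is the distance from the TCP to the fingertips, in mm); z points along the fingers, y is the line along which they close (so a half turn about z gives the same grasp; the last joint's range is limited). The gripper opens to 95 mm and grips with 3 to 60 N. Pads are 20 mm wide; open, the fingers measure 119 mm over their backs; the gripper's body (75 mm by 180 mm) begins 59 mm behind the grasp point.
Start: joints at [-1.443, 0.491, 1.559, -0, 1.092, -0.106], TCP at [144.819, -608.001, 292.261] pointing down, gripper open.
Joint ranges: [-3.1, 3.1], [-0.84, 2.19], [0.05, 2.79], [-1.13, 4.28], [0.06, 2.93], [-2.69, 2.69]. Speed limits (rad/s): [2.22, 2.22, 2.79, 3.14, 3.14, 3.14].

INTERFACE

Orientations are given as [roll, pitch, yaw] about the fixed x, y, z axes, in that order (R = Rz(yaw) Ry(pitch) Rx(roll)).
In Python, from cell import env gives the robot as it stands. The module is installed in compiled form; this text tells all that it offers.
- The arm moves only by the tool send_rows, never from a script. Its argument "series" is text: rows parted by semicolons, each of 6 numbers parted by spaces: the shift along the tool's x, y, z as a fraction of full scale, then the turn, a rotation vector about the tool's x, y, z as a fraction of full scale. A call has 1 to 5 rows; each row shifts and turns the commanded pose from where the row before left it, along the tool's axes as they then stand; what a row does not reach is not made up. Full scale, the value 1, is 60 mm for a shift and 10 degrees for a turn. A row lasts 1/8 s, in which the tool goes at most 62.5 mm and 10.7 degrees, less where a joint would pass 70% of its speed; a pose out of reach is approached as far as the arm can. A call with a number of a shift or a turn outside -1 to 1 is refused whole. A call with a gripper value outside its range is refused whole. "fingers" is the opening, from 0 (shut) to 1 (fully open), set as the call begins (left out, the last holds). The fingers move at their own pace and stop on an object; the grip force is fixed at half the most. Time passes only in rows, so rows that do not move let the fingers close. It gives the time, the measured TCP pose, the force, the opening and the grip force at its end, in the units of the state.
- env.state(): the state, without advancing time (a new reading comes with each control period).
- env.read_camera(name): name is "scene" or "top"; returns a dict with "color" (480x640x3 uint8, red, green, blue), "z_map" (480x640 float32, mm along the optical axis (not along the pixel's ray), 0 where there is no reading), "fovy" (degrees; the focal length in pixels is half the picture's height over the tangent of half this angle, whatever the lens; pixels are square), "cx", "cy" (the principal point, pixels), "distortion" ([k1, k2, p1, p2, k3] as OpenCV has them; the pictures are not rectified), "R" (3x3) and "t" (3): a world point X has camera coordinates R X + t. Camera axes: x right, y down, z forward; pixel columns grow to the right and rows downward; lengths in mm; the calibration is good to about 2 mm. A picture is of the moment at which its call begins.
- env.job_done(): hands the job in; it is judged then, once.
The state is a dict: "t": time; "joints": joint angles; "qvel": joint speeds; "tau": joint torques, N m; "eef_pos": TCP position; "tcp_rot": TCP orientation; "ft_force": force on the tool from outside, world axes, zero at the start; "moment": the same for the moment, N m; "opening": opening from 0.0 (shut) to 1.0 (fully open); "grip_force": force on a finger pad.
Only numpy, scipy, OpenCV 4.12 (cv2) and the standard library are available. Lean on these libraries where they do the work, as an engineer would, in place of code of your own. Each camera call takes 0.05 s, during which the arm holds its last target. There are 200 camera calls.

TASK

Lift the loose lid off the steel ingredient bin by its knob and lay it flat in the middle of the wooden board; then take the scoop that lies inside by its handle, tilt it handle-up and draw it out diagonally through the narrow opening. Finish still holding the scoop, level with its hollow side up and all of it at least 5 cm higher than the bin's top. Leave the other things on the worktop where they are.

Things in the scene. Friction and masses are not known exactly. Their poses are not given: they have to be found in the camera images.
- bin: Steel ingredient bin, fixed, 178 mm wide (x) by 296 long (y) by 105 high; origin under its centre, z up. 4 mm walls, 170x288 inside, inner floor 10 mm up. A 4 mm cover, flush with the rim, is fixed over the -y part of the top; the only opening is the last 115 mm at the +y end, 170 wide. +x points away from the robot, +y to its left.
- bin_opening (a point): Centre of the opening at the level of the rim (105 mm above the worktop), 86.5 mm from the bin's centre along +y; axes as the bin's. The scoop's bowl is 20 mm longer than the opening: drawn toward +y over the end wall and tilted up to 35 or 40 degrees, handle up, it passes with about 10 mm to spare.
- lid: Loose steel lid over the opening, 178x129x4 mm (about 0.22 kg); origin under the centre of its plate, axes as the bin's at the start. It lies on the rim and overlaps the fixed cover by 10 mm; a 6 mm lip under it drops into the opening with 3 mm play, so it lifts straight up. Standing on its lip the origin is 6 mm above the surface under it.
- lid_knob (a point): Centre of the lid's black round knob, 30 mm across and 26 high on a 16 mm stem; 30 mm above the lid's origin, 26 mm above the plate's top.
- board: Plain wooden board, fixed, 200 (x) by 180 (y) mm, 16 thick, where the lid goes; origin under its centre. It lies beside the bin, on its left or right. Jars, cups and a bottle up to 225 mm high stand along the far edge of the worktop, clear of bin and board.
- scoop: Flour scoop in the bin (0.13 kg, 243 mm long): metal bowl 135 long, 74 wide, 42 high, flat underneath; wooden handle with flat sides. Origin under the bowl's middle, +x to the bowl's mouth, z up. It lies flat on the inner floor, handle under the opening, bowl wholly under the fixed cover, bowl tip 10 to 22 mm short of the -y end wall. Its weight is centred 34 mm behind the origin.
- scoop_handle (a point): Place to grip on the handle, mid-height, 80 mm along it from the bowl, 36 mm below the rim at the start; in the scoop's frame x -143, z +59 mm; axes as the scoop's. The handle is 18 mm wide and 18 thick, 115 long, leaves the bowl's back 32 mm up and rises 20 degrees, ending 176 mm behind the scoop's origin, 71 mm up.
- scoop_tip (a point): Front lower edge of the scoop's bowl, 67.5 mm ahead (+x) of the scoop's origin. The mouth slants back 35 mm from here to the top of the sides.
- scoop_heel (a point): Back lower edge of the scoop's bowl, 67.5 mm behind (-x) the scoop's origin.
- salt_shaker: Salt shaker, 44 mm across, 90 high; a bystander, to be left where it stands. Origin under its centre.
- honey_jar: Squat jar, 68 mm across, 84 high; a bystander, to be left where it stands. Origin under its centre.
- sugar_1: Flat sugar sachet, 64x31x9 mm; a bystander, to be left where it stands. Origin under its centre.
- sugar_2: Flat sugar sachet, 64x31x8 mm; a bystander, to be left where it stands. Origin under its centre.

How it is judged:
By the outcome, as a careful person would: the job done as asked, in the order asked, and still so for the second after the job is handed in, while the arm keeps its last pose, push and grip.
It also fails if it takes over 61 s, if anything falls off the work surface, if the arm or the gripper's body presses on something with over 40 N, if the wrist force passes 120 N, or if a joint passes its speed limit or range.

## Working session

There is one attempt and no reset: what is moved stays moved. The work goes in short steps, Python scripts to look and compute and a tool call to move; the robot and the scene stay as the last step left them, time stands still between calls to the robot, and variables do not carry over. Pictures are saved under pics/ and viewed, at most 10 in all, crops included, and the job is handed in when it is done.

Besides the shell and the picture viewer there is one more tool, called after "Request:" by a JSON object that holds its "api" and its "payload", one argument or row to a line. send_rows: Moves the arm, as the interface text tells. Shift numbers are shares of 60 mm and turn numbers shares of 10 degrees, none past 1 either way. Its arguments: {"type":"object","properties":{"series":{"type":"string"},"fingers":{"type":"number"}},"required":["series"]}

```bash
mkdir -p pics
cat > h.py <<'E'
import numpy as np, cv2, pickle
from cell import env
def snap(n):
    d=env.read_camera(n); pickle.dump(d,open(f'{n}.pkl','wb')); return d
def load(n): return pickle.load(open(f'{n}.pkl','rb'))
def K(d):
    f=240/np.tan(np.radians(d['fovy'])/2); return np.array([[f,0,d['cx']],[0,f,d['cy']],[0,0,1.]])
def ray(d,u,v):
    p=cv2.undistortPoints(np.array([[[u,v]]],float),K(d),np.array(d['distortion'],float))[0,0]
    R=np.array(d['R']);t=np.array(d['t']);return -R.T@t, R.T@np.array([p[0],p[1],1])
def atz(d,u,v,z):
    o,r=ray(d,u,v); return o+r*(z-o[2])/r[2]
def dep(d,u,v):
    o,r=ray(d,u,v); return o+r*float(d['z_map'][int(v),int(u)])
def tri(d1,p1,d2,p2):
    o1,r1=ray(d1,*p1);o2,r2=ray(d2,*p2)
    s=np.linalg.lstsq(np.c_[r1,-r2],o2-o1,rcond=None)[0]
    a=o1+r1*s[0];b=o2+r2*s[1]; return (a+b)/2,np.linalg.norm(a-b)
def proj(d,X):
    R=np.array(d['R'],float);return cv2.projectPoints(np.array([X],float),cv2.Rodrigues(R)[0],np.array(d['t'],float),K(d),np.array(d['distortion'],float))[0][0,0]
E
python3 - <<'E'
from h import *
for n in('scene','top'):
    d=snap(n); cv2.imwrite(f'pics/{n}1.png',d['color'][:,:,::-1]); print(n,d['fovy'],d['distortion'],-np.array(d['R']).T@d['t'],np.round(d['R'],2).tolist())
print(env.state(), env.nose_length)
E
```

```text
scene 57.57799273716108 [-0.07901381  0.          0.          0.          0.        ] [237.59739544 607.19974986 681.76334309] [[-0.86, -0.52, -0.01], [-0.35, 0.59, -0.72], [0.38, -0.62, -0.69]]
top 50.00889533378395 [0.04818937 0.         0.         0.         0.        ] [ 440.40761159   51.74493024 1243.48006782] [[0.03, -1.0, -0.01], [-1.0, -0.03, -0.09], [0.09, 0.01, -1.0]]
{'t': 0.1, 'joints': array([-1.44258869e+00,  4.91491164e-01,  1.55939285e+00, -1.42652827e-05,
        1.09168404e+00, -1.05612871e-01]), 'qvel': array([ 0.00042674, -0.00127575, -0.00244928,  0.000847  ,  0.00024444,
        0.00147119]), 'tau': array([ 3.34340999e-03, -6.13621402e+01, -2.58603609e+01,  6.94226939e-02,
        4.70230391e-02, -6.50087600e-05]), 'eef_pos': array([ 144.80400745, -607.85246109,  291.72369119]), 'tcp_rot': array([-3.14062135e+00, -9.02411978e-05,  2.33827050e-01]), 'ft_force': array([0.79166494, 0.39486494, 0.63798954]), 'moment': array([ 0.03983838, -0.02824722, -0.07214346]), 'grip_force': 0.0, 'opening': 1.0003830464568173} 77.60000000000001
```

View pics/scene1.png

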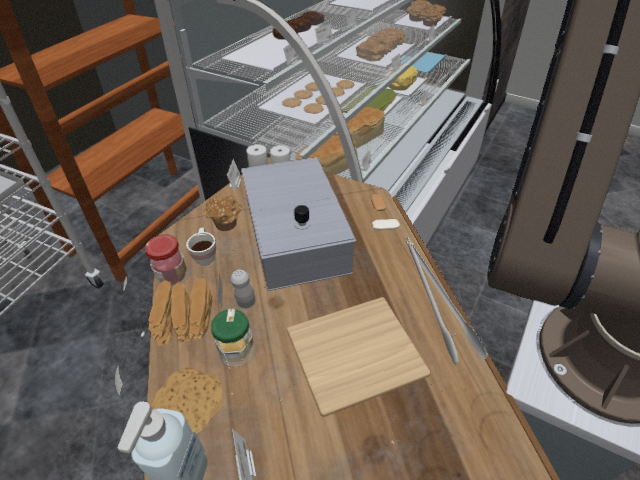

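View pics/top1.png

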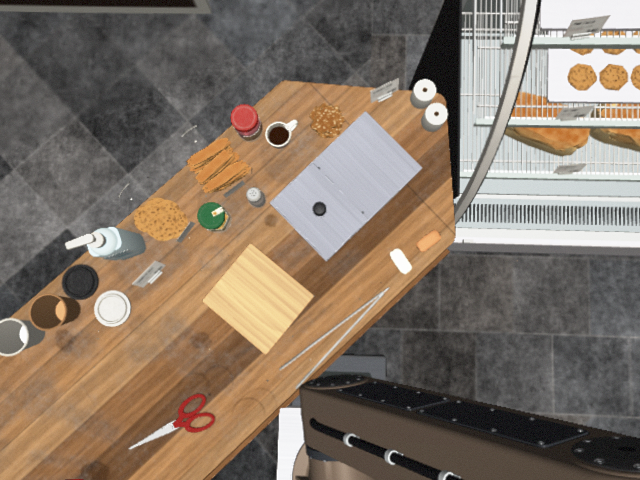

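The scene view shows the bin with its knob at (302,214), the board centred near (357,352), the shaker at (242,288) and the green-lidded honey jar at (232,335). The top view shows the knob at (319,209), bin corners at (367,113), (421,167), (328,260) and (271,203), the board centre at (258,299), and sachets at (400,261) and (428,241).

Run:
```python
from h import *
s,t=load('scene'),load('top')
for nm,ps in dict(top=[(367,113),(421,167),(328,260),(271,203)]).items():
    for p in ps: print('bin corner',atz(t,*p,107).round(1))
def pts(d):
    uv=np.indices((480,640))[::-1].reshape(2,-1).T.astype(float)
    q=cv2.undistortPoints(uv[:,None],K(d),np.array(d['distortion'],float))[:,0]
    z=d['z_map'].reshape(-1,1); P=np.c_[q*z,z]; return ((P-np.array(d['t']))@np.array(d['R'])).reshape(480,640,3)
P=pts(t);S=pts(s)
print('depth knob',P[209,319],S[210,301])
# cloud seg on top
for nm,(u0,v0,u1,v1),(a,b) in [('lid/bin',(260,105,430,270),(100,114)),('knob',(305,195,335,225),(130,160)),('board',(195,235,320,360),(10,22)),('salt',(240,180,270,212),(60,100)),('honey',(190,195,235,240),(60,100))]:
    for n,Q in (('top',P),('scene',S)):
        if n=='top': q=Q[v0:v1,u0:u1].reshape(-1,3)
        else:
            qt=P[v0:v1,u0:u1].reshape(-1,3); qt=qt[(qt[:,2]>a)&(qt[:,2]<b)]
            lo,hi=qt.min(0)-8,qt.max(0)+8; q=Q.reshape(-1,3); q=q[((q>lo)&(q<hi)).all(1)]
        q=q[(q[:,2]>a)&(q[:,2]<b)]
        r=cv2.minAreaRect(q[:,:2].astype(np.float32)); print(nm,n,len(q),np.round(r[0],1),np.round(r[1],1),round(r[2],1),'z',np.percentile(q[:,2],[5,50,95]).round(1))
for n,d,(u,v,w) in (('scene',s,(285,195,40)),('top',t,(300,190,40))): pass
a=cv2.resize(s['color'][190:240,280:330],(400,400),interpolation=cv2.INTER_CUBIC); b=cv2.resize(t['color'][185:235,295:345],(400,400),interpolation=cv2.INTER_CUBIC)
cv2.imwrite('pics/k.png',np.hstack([a,b])[:,:,::-1])
```

```text
bin corner [827.8 -25.2 107. ]
bin corner [ 707.3 -148.3  107. ]
bin corner [493.7  53.5 107. ]
bin corner [617.3 184.1 107. ]
depth knob [600.59559125  75.72531303 148.97670968] [600.57169281  77.81241545 147.36902715]
lid/bin top 10556 [664.1  19.1] [184.5 303.3] 45.3 z [101.8 106.1 111.1]
lid/bin scene 7665 [663.2  17.4] [183.  305.6] 45.4 z [103.  106.3 109.7]
knob top 156 [602.5  77. ] [28.2 28.1] 1.4 z [140.7 146.4 150.1]
knob scene 206 [602.1  76. ] [27.2 29.2] 32.0 z [132.4 145.3 148.2]
board top 6221 [381.  190.5] [272.6 180.5] 52.0 z [11.7 15.6 19.6]
board scene 10295 [397.3 205.9] [283.1 286.9] 0.2 z [12.8 15.1 17.2]
salt top 212 [650.1 234.9] [53.6 33.3] 33.5 z [63.7 84.7 90.5]
salt scene 365 [646.7 238.6] [57.  30.6] 51.2 z [62.1 80.9 89.3]
honey top 667 [599.3 331.8] [79.5 86.2] 86.9 z [65.9 83.6 87.1]
honey scene 1233 [586.5 326.3] [ 62.9 128.3] 26.3 z [63.2 82.5 85.2]
```

View pics/k.png

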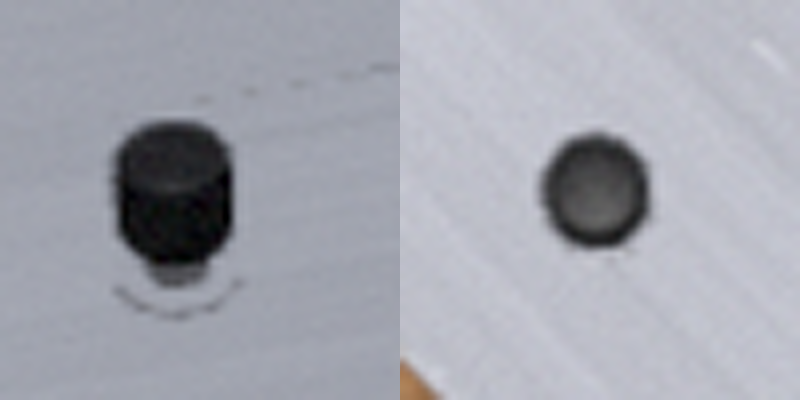

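```bash
cat >> h.py <<'E'
from scipy.spatial.transform import Rotation as Ro
def pose():
    s=env.state(); return np.array(s['eef_pos']),Ro.from_euler('xyz',s['tcp_rot'])
def need(p1,R1,start=None,n=None):
    """rows (shift/60, turn/10deg in tool axes) from start to (p1,R1): shift spread and turn spread evenly"""
    p,R=start or pose(); rv=(R.inv()*R1).as_rotvec(); d=p1-p
    n=n or int(np.ceil(max(np.linalg.norm(d)/60,np.degrees(np.linalg.norm(rv))/10,1)-1e-6))
    out=[]
    for i in range(n):
        a=R.inv().apply(p1-p)/60/(n-i); w=np.degrees((R.inv()*R1).as_rotvec())/10/(n-i)
        a,w=a.round(2),w.round(2); out.append(' '.join(f'{x:g}' for x in [*a,*w]))
        p=p+R.apply(a*60); R=R*Ro.from_rotvec(np.radians(w*10))
    for i in range(0,n,5): print('; '.join(out[i:i+5]))
    return p,R
def down(yaw): return Ro.from_euler('xyz',[np.pi,0,np.radians(yaw)])
E
python3 - <<'E'
from h import *
s,t=load('scene'),load('top')
print('knob top',tri(s,(301.75,209.4),t,(319.6,208.75)))
c=[atz(t,*p,16)[:2] for p in [(252,245),(313,297),(265,353),(203,299)]]
print(np.round(c,1)); r=cv2.minAreaRect(np.array(c,np.float32)); print('board',r)
c2=[atz(s,*p,16)[:2] for p in [(289,328),(383,300),(428,373),(322,409)]]; print(np.round(c2,1)); print(cv2.minAreaRect(np.array(c2,np.float32)))
print('sugar',atz(t,400,261,9),atz(t,428,241,8))
need(np.array([602,76.5,250]),down(135.4))
E
```

```text
knob top (array([601.38258528,  74.40531345, 146.11071963]), np.float64(0.46672129702712956))
[[528.8 236.5]
 [409.2  86.7]
 [275.7 195.4]
 [397.3 347.2]]
board ((403.292724609375, 216.96278381347656), (195.86929321289062, 172.11119079589844), 51.311012268066406)
[[527.4 241.2]
 [407.4  94.9]
 [275.1 198.4]
 [396.7 343.1]]
((401.27447509765625, 219.81747436523438), (193.11070251464844, 167.87229919433594), 50.63336181640625)
sugar [ 500.75287128 -118.60868048    9.        ] [ 550.70345338 -184.85771476    8.        ]
0.72 -0.67 0.05 -0 -0 -0.87; 0.81 -0.55 0.05 -0 -0 -0.87; 0.88 -0.42 0.05 -0 -0 -0.87; 0.94 -0.28 0.05 -0 -0 -0.87; 0.97 -0.14 0.05 -0 -0 -0.87
0.98 0.01 0.05 -0 -0 -0.87; 0.97 0.16 0.05 0 -0 -0.87; 0.93 0.3 0.05 0 -0 -0.87; 0.87 0.44 0.05 0 -0 -0.87; 0.8 0.57 0.05 0 -0 -0.87
0.7 0.68 0.05 0 -0 -0.88; 0.59 0.78 0.05 0 -0 -0.87; 0.46 0.87 0.05 0 -0 -0.88; 0.33 0.92 0.06 0 -0 -0.87
```

Request:
{"api": "send_rows", "payload": {
  "series": "0.72 -0.67 0.05 0 0 -0.87; 0.81 -0.55 0.05 0 0 -0.87; 0.88 -0.42 0.05 0 0 -0.87; 0.94 -0.28 0.05 0 0 -0.87; 0.97 -0.14 0.05 0 0 -0.87",
  "fingers": 1
}}

```text
t: 0.72
eef_pos: [308.7, -361.9, 277.0]
tcp_rot: [-3.142, -0.0, 0.998]
ft_force: [0.2, -0.5, -0.6]
opening: 1.0
grip_force: 0.0
```

Request:
{"api": "send_rows", "payload": {
  "series": "0.98 0.01 0.05 0 0 -0.87; 0.97 0.16 0.05 0 0 -0.87; 0.93 0.3 0.05 0 0 -0.87; 0.87 0.44 0.05 0 0 -0.87; 0.8 0.57 0.05 0 0 -0.87"
}}

```text
t: 1.35
eef_pos: [472.0, -117.4, 262.1]
tcp_rot: [-3.142, 0.0, 1.757]
ft_force: [1.1, -0.9, 0.1]
opening: 0.998
grip_force: 0.0
```

Request:
{"api": "send_rows", "payload": {
  "series": "0.7 0.68 0.05 0 0 -0.88; 0.59 0.78 0.05 0 0 -0.87; 0.46 0.87 0.05 0 0 -0.88; 0.33 0.92 0.06 0 0 -0.87; 0 0 0 0 0 0"
}}

```text
t: 1.98
eef_pos: [602.9, 79.0, 248.5]
tcp_rot: [-3.141, -0.001, 2.369]
ft_force: [-0.3, -0.3, -0.8]
opening: 1.002
grip_force: 0.0
```

Run:
```python
from h import *
print(env.state()['joints'])
need(np.array([601.8,75.7,196]),down(135.4),n=2)
```

```text
[ 2.17268119e-02  5.12560071e-01  1.65088102e+00  1.70647665e-04
  9.78827481e-01 -7.76186975e-01]
-0.01 -0.03 0.44 -0 -0 0.02; -0.02 -0.02 0.44 -0 -0 0.01
```

Request:
{"api": "send_rows", "payload": {
  "series": "-0.01 -0.03 0.44 0 0 0.02; -0.02 -0.02 0.44 0 0 0.01; 0 0 0 0 0 0"
}}

```text
t: 2.35
eef_pos: [600.1, 71.8, 195.3]
tcp_rot: [-3.139, -0.003, 2.356]
ft_force: [0.2, -0.8, 1.0]
opening: 1.0
grip_force: 0.0
```

Request:
{"api": "send_rows", "payload": {
  "series": "0 0 0 0 0 0; 0 0 0 0 0 0; 0 0 0 0 0 0; 0 0 0 0 0 0; 0 0 0 0 0 0",
  "fingers": 0
}}

```text
t: 2.98
eef_pos: [601.1, 72.6, 196.9]
tcp_rot: [3.142, 0.0, 2.358]
ft_force: [0.2, -0.2, 0.2]
opening: 0.533
grip_force: 0.0
```

Request:
{"api": "send_rows", "payload": {
  "series": "0.02 0.04 0 0 0 0; 0 0 0 0 0 0; 0 0 0 0 0 0; 0 0 0 0 0 0; 0 0 0 0 0 0",
  "fingers": 0
}}

```text
t: 3.6
eef_pos: [601.9, 75.2, 196.8]
tcp_rot: [-3.141, 0.0, 2.358]
ft_force: [-0.3, 0.8, -0.5]
opening: 0.31
grip_force: 30.0
```

Request:
{"api": "send_rows", "payload": {
  "series": "0 0 0 0 0 0; 0 0 0 0 0 0; 0 0 0 0 0 0"
}}

```text
t: 3.98
eef_pos: [601.9, 75.2, 196.8]
tcp_rot: [-3.141, 0.0, 2.358]
ft_force: [-0.3, 0.5, -0.8]
opening: 0.314
grip_force: 30.0
```

Request:
{"api": "send_rows", "payload": {
  "series": "0 0 -0.2 0 0 0; 0 0 -0.5 0 0 0; 0 0 -0.5 0 0 0; 0 0 0 0 0 0"
}}

```text
t: 4.47
eef_pos: [602.4, 75.2, 271.3]
tcp_rot: [3.139, 0.003, 2.358]
ft_force: [-1.0, -0.7, -2.5]
opening: 0.308
grip_force: 30.0
```

Run:
```python
from h import *
s=snap('scene');t=snap('top')
cv2.imwrite('pics/l.png',np.hstack([s['color'][:,:],t['color'][:,:]])[60:420,:,::-1][:, :])
a=s['color'][140:420,180:480];b=t['color'][90:370,180:480]
cv2.imwrite('pics/l.png',cv2.resize(np.hstack([a,b]),(800,373))[:,:,::-1])
print(pose()[0])
```

```text
[601.58057422  75.13811386 268.46372374]
```

View pics/l.png

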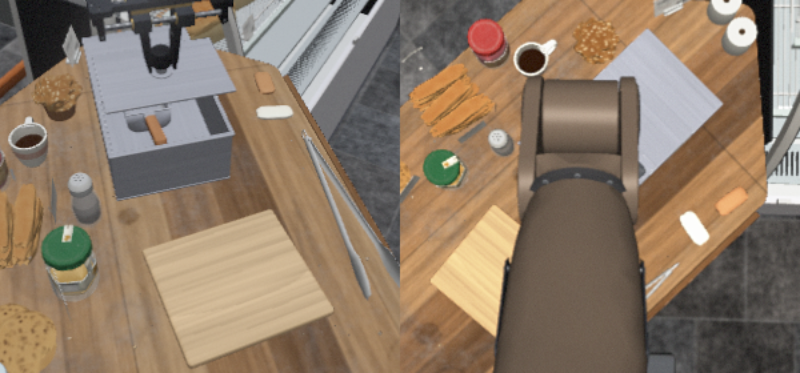

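The lid hangs level from the gripper (scene crop), and the orange-brown handle shows in the opening at about (155,128). The board is clear.

Run:
```python
from h import *
q=need(np.array([402,218.5,250]),down(140.9),n=6)
need(np.array([402,218.5,116]),down(140.9),start=q,n=4)
```

```text
0.67 -0.11 0.05 -0 -0 -0.1; 0.68 -0.1 0.05 -0 -0 -0.1; 0.68 -0.08 0.05 -0 -0 -0.1; 0.68 -0.07 0.05 -0 -0 -0.09; 0.68 -0.07 0.05 -0 -0 -0.1
0.68 -0.05 0.06 -0 -0 -0.09
-0 -0 0.56 -0 -0 -0; -0 -0 0.56 -0 -0 -0; -0 -0 0.56 -0 -0 -0; -0 -0 0.55 -0 -0 -0
```

Request:
{"api": "send_rows", "payload": {
  "series": "0.67 -0.11 0.05 0 0 -0.1; 0.68 -0.1 0.05 0 0 -0.1; 0.68 -0.08 0.05 0 0 -0.1; 0.68 -0.07 0.05 0 0 -0.1; 0.68 -0.07 0.05 0 0 -0.1"
}}

```text
t: 5.2
eef_pos: [433.8, 195.2, 252.6]
tcp_rot: [-3.14, -0.001, 2.445]
ft_force: [-0.3, 1.1, -2.2]
opening: 0.311
grip_force: 30.0
```

Request:
{"api": "send_rows", "payload": {
  "series": "0.68 -0.05 0.06 0 0 -0.1; 0 0 0.56 0 0 0; 0 0 0.56 0 0 0; 0 0 0.4 0 0 0; 0 0 0 0 0 0"
}}

```text
t: 5.82
eef_pos: [401.2, 218.3, 157.1]
tcp_rot: [-3.137, -0.002, 2.463]
ft_force: [0.7, 0.4, -1.1]
opening: 0.308
grip_force: 30.0
```

Run:
```python
from h import *
s=snap('scene');t=snap('top'); print(pose()[0],np.degrees(env.state()['tcp_rot']),env.state()['ft_force'])
cv2.imwrite('pics/m.png',np.vstack([np.hstack([cv2.resize(s['color'][270:420,270:450],(360,300)),cv2.resize(s['color'][130:290,230:380],(360,300))]),np.hstack([cv2.resize(t['color'][220:370,180:360],(360,300)),cv2.resize(t['color'][100:270,260:430],(360,300))])])[:,:,::-1])
```

```text
[402.06542015 218.59429562 158.99831226] [-1.79951089e+02 -2.19944074e-02  1.41094566e+02] [-0.22038773  0.19092742 -0.73238531]
```

View pics/m.png

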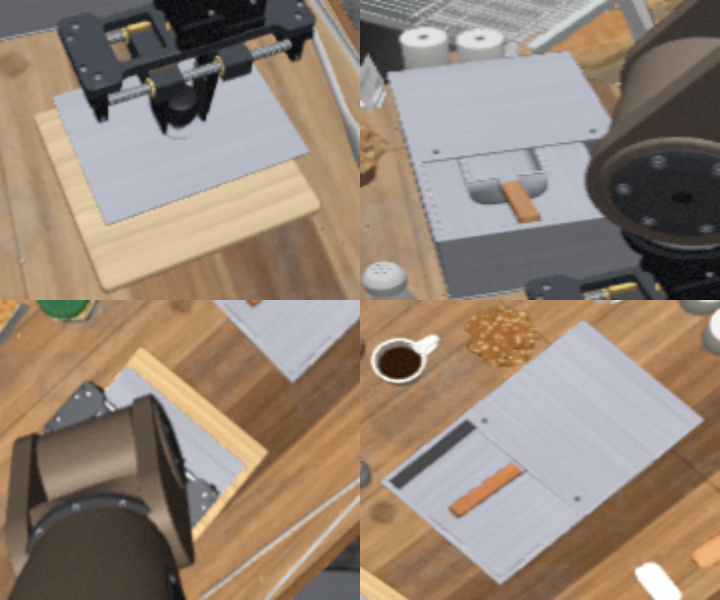

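The lid is aligned over the board (top-left and bottom-left panels). The orange handle lies in the opening with its end near (460,510) and its root near (515,470) in the bottom-right panel.

Request:
{"api": "send_rows", "payload": {
  "series": "0 0 0.4 0 0 0; 0 0 0.25 0 0 0; 0 0 0.06 0 0 0; 0 0 0 0 0 0"
}}

```text
t: 6.42
eef_pos: [402.3, 218.7, 117.0]
tcp_rot: [3.141, 0.0, 2.463]
ft_force: [0.5, 0.5, -1.3]
opening: 0.312
grip_force: 30.0
```

Run:
```python
from h import *
s=snap('scene'); print(pose()[0],env.state()['ft_force'])
Rb=lambda a:np.array([[np.cos(a),-np.sin(a)],[np.sin(a),np.cos(a)]])
# lid expected plate corners at current pose, z from tcp-91.8+2
z=pose()[0][2]-90
for u,v in [(1,1),(1,-1),(-1,-1),(-1,1)]:
    c=pose()[0][:2]+Rb(np.radians(51))@[89*u,64.5*v]; print(proj(s,[*c,z]).round(1), proj(s,[*(np.array([402,218.5])+Rb(np.radians(51))@[100*u,90*v]),16]).round(1))
# handle from earlier depth (top camera) 
t=load('top')
im=cv2.resize(t['color'][170:270,270:350],None,fx=5,fy=5,interpolation=cv2.INTER_CUBIC)
i2=cv2.resize(s['color'][185:285,240:340],(500,500),interpolation=cv2.INTER_CUBIC)
cv2.imwrite('pics/n.png',np.hstack([im[:, :300] if 0 else im,i2])[:,:,::-1][:, :])
print(im.shape)
```

```text
[402.35979387 218.71431794 117.15362798] [ 0.4618845  -0.69513693 -1.76202395]
[320.5 394.9] [319.8 414.6]
[295.6 331.3] [286.1 325.6]
[385.6 303.7] [384.6 295.9]
[419.2 360.3] [431.6 374.1]
(500, 400, 3)
```

```bash
python3 -c "
import cv2;i=cv2.imread('pics/n.png');print(i.shape);cv2.imwrite('pics/n.png',cv2.resize(i,(720,400)))"
```

```text
(500, 900, 3)
```

View pics/n.png

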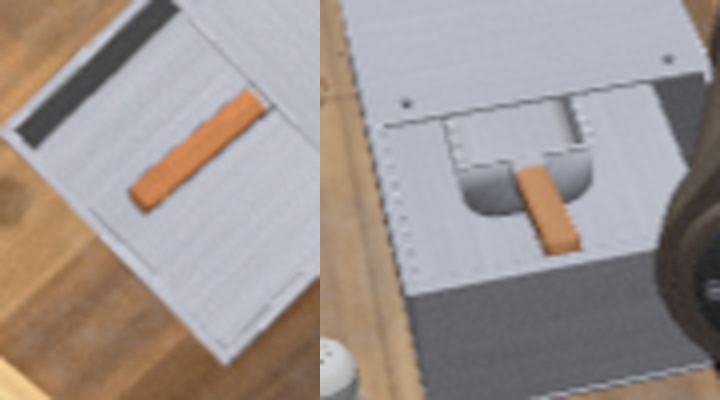

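The left panel shows the handle from its end at about (143,197) to the cover edge at about (258,103). The right panel shows it ending near (562,245) and the bowl's back near (525,190). Next I lower the last 3 mm and measure the handle from depth.

Request:
{"api": "send_rows", "payload": {
  "series": "0 0 0.03 0 0 0; 0 0 0.03 0 0 0; 0 0 0 0 0 0; 0 0 0 0 0 0"
}}

```text
t: 6.98
eef_pos: [402.2, 218.7, 113.7]
tcp_rot: [3.141, 0.001, 2.463]
ft_force: [-2.1, -0.8, 12.7]
opening: 0.31
grip_force: 30.0
```

Run:
```python
from h import *
print(pose()[0],env.state()['ft_force'])
c0=np.array([663.8,18.3]); a=np.radians(45.3); ex=np.array([np.cos(a),np.sin(a)]);ey=np.array([-np.sin(a),np.cos(a)])
for n in('scene','top'):
    d=load(n); hsv=cv2.cvtColor(d['color'],cv2.COLOR_RGB2HSV).astype(int)
    m=(hsv[:,:,1]>110)&(hsv[:,:,0]<20)&(d['z_map']>0)
    P=[]
    for v,u in zip(*np.nonzero(m)):
        p=dep(d,u,v); q=(p[:2]-c0)@np.c_[ex,ey]
        if abs(q[0])<80 and 20<q[1]<146 and 20<p[2]<108: P.append([*q,p[2]])
    P=np.array(P); print(n,len(P),P.min(0).round(1),P.max(0).round(1),np.percentile(P,[5,50,95],axis=0).round(1).tolist())
    k=np.polyfit(P[:,1],P[:,0],1); print('x at y=40,85,115',np.polyval(k,[40,85,115]).round(1),'slope deg',np.degrees(np.arctan(k[0])).round(1))
    for y in range(30,130,10):
        w=P[abs(P[:,1]-y)<5]; 
        if len(w): print(y,np.median(w,axis=0).round(1),w[:,0].min().round(1),w[:,0].max().round(1))
```

```text
[402.22900302 218.68926911 113.67110847] [-2.07807235 -0.84425091 12.71912988]
scene 176 [ 0.9 35.7 58.2] [ 17.5 122.2  89.5] [[2.0, 41.4, 61.4], [9.5, 88.5, 77.5], [16.8, 119.7, 87.6]]
x at y=40,85,115 [9.2 9.5 9.8] slope deg 0.5
40 [ 7.7 40.5 61.1] 0.9 15.1
50 [10.8 51.2 64.3] 1.0 17.2
60 [ 9.7 59.4 68. ] 1.2 16.9
70 [ 9.8 70.6 71.1] 1.1 16.7
80 [ 9.4 80.5 75.8] 1.6 16.9
90 [11.2 90.6 79. ] 2.2 17.5
100 [ 10.1 100.4  82.6] 1.4 17.2
110 [  8.4 109.8  85.9] 1.1 17.3
120 [  9.5 118.   85.5] 1.4 17.2
top 273 [ 0.8 29.1 50.3] [ 17.  121.7  91.6] [[1.8, 33.9, 57.9], [8.5, 76.6, 73.6], [15.5, 117.0, 88.2]]
x at y=40,85,115 [8.4 8.6 8.8] slope deg 0.3
30 [ 8.3 32.1 57.9] 0.9 14.9
40 [ 8.1 40.3 59.6] 1.5 16.4
50 [ 8.3 50.1 64.7] 1.1 15.3
60 [ 8.9 60.  68. ] 1.6 16.1
70 [ 8.1 69.2 71.6] 0.8 16.1
80 [ 8.7 80.3 74.1] 1.7 16.5
90 [ 8.3 90.5 78.7] 1.4 16.0
100 [ 8.8 99.7 83.1] 1.8 17.0
110 [  8.6 109.5  86.6] 1.5 16.2
120 [  8.7 118.4  85.9] 2.4 15.4
```

Request:
{"api": "send_rows", "payload": {
  "series": "0 0 0 0 0 0; 0 0 0 0 0 0; 0 0 0 0 0 0",
  "fingers": 0.9
}}

```text
t: 7.35
eef_pos: [402.1, 218.6, 112.7]
tcp_rot: [-3.141, 0.0, 2.463]
ft_force: [-0.3, 0.1, -1.2]
opening: 0.566
grip_force: 0.0
```

```bash
cat > plan.py <<'E'
import numpy as np, itertools, heapq
def edge(P,st=2.0):
    P=np.array(P,float); out=[]
    for a,b in zip(P,np.roll(P,-1,0)):
        n=max(int(np.linalg.norm(b-a)/st),1); out+= [a+(b-a)*i/n for i in range(n)]
    return np.array(out)
G=np.array([143.,59.])  # grip in (s,z)
h=np.array([np.cos(.349),np.sin(.349)]);nn=np.array([-h[1],h[0]]);r=np.array([67.5,32.])
scoop=np.vstack([edge([(-67.5,0),(67.5,0),(67.5,42),(-32.5,42)]),edge([r-9*nn,r+115.3*h-9*nn,r+115.3*h+9*nn,r+9*nn])])-G
def tool(phi0,g):  # relative to handle grip point at theta=0; tool axis up-direction u
    f=np.radians(phi0);u=np.array([-np.sin(f),np.cos(f)]);v=np.array([np.cos(f),np.sin(f)])
    B=lambda a,b,w:edge([a*u+w*v,b*u+w*v,b*u-w*v,a*u-w*v])
    return np.vstack([B(-19+g,59+g,11),B(59+g,200+g,37.5)])
boxes=[(-148,29,101,105),(144,148,-50,105),(-148,-144,-50,105)]
def clear(P):
    c=1e9
    for y0,y1,z0,z1 in boxes:
        dy=np.maximum(np.maximum(y0-P[:,0],P[:,0]-y1),0);dz=np.maximum(np.maximum(z0-P[:,1],P[:,1]-z1),0)
        c=min(c,np.hypot(dy,dz).min())
    return min(c,P[:,1].min()-10+3)
st=4
ys=np.arange(60,260,st);zs=np.arange(73,300,st);ths=np.arange(0,52,4)
def field(phi0,g):
    S=np.vstack([scoop,tool(phi0,g)]);C=np.zeros((len(ths),len(ys),len(zs)))
    for i,t in enumerate(np.radians(ths)):
        R=np.array([[np.cos(t),-np.sin(t)],[np.sin(t),np.cos(t)]]);Q=S@R.T
        for j,y in enumerate(ys):
            for k,z in enumerate(zs): C[i,j,k]=clear(Q+[y,z])
    return C
def best(C,s,goal):
    # widest path, ties by length
    H=[(-C[s],0,s,None)];par={}
    while H:
        c,l,n,p=heapq.heappop(H)
        if n in par: continue
        par[n]=p
        if goal(n):
            path=[];
            while n: path.append(n);n=par[n]
            return -c,path[::-1]
        for d in itertools.product((-1,0,1),repeat=3):
            m=tuple(np.add(n,d))
            if m in par or any(x<0 or x>=y for x,y in zip(m,C.shape)): continue
            cc=min(-c,C[m],14)
            if cc>0.5: heapq.heappush(H,(-cc,l+np.abs(d).sum(),m,n))
    return None
if __name__=='__main__':
    for phi0,g in [(0,0),(0,5),(-10,5),(-15,5),(10,5),(-10,0)]:
        C=field(phi0,g);s=(0,int(round((85.5-60)/st)),0)
        b=best(C,s,lambda n:zs[n[2]]>260 or C[n]>13.9 and zs[n[2]]>210)
        print(phi0,g,C[s],b and b[0],b and [(int(ths[i]),int(ys[j]),int(zs[k]),round(C[i,j,k],1)) for i,j,k in b[1]][::3],flush=True)
E
time python3 plan.py
```

```text
0 0 7.0 7.0 [(0, 84, 73, np.float64(7.0)), (0, 84, 85, np.float64(17.5)), (0, 92, 97, np.float64(15.9)), (0, 104, 109, np.float64(8.7)), (4, 116, 117, np.float64(7.1)), (12, 124, 129, np.float64(9.3)), (16, 132, 137, np.float64(10.8)), (20, 140, 149, np.float64(9.9)), (24, 144, 161, np.float64(9.0)), (28, 144, 173, np.float64(7.4)), (32, 148, 185, np.float64(8.8)), (36, 148, 197, np.float64(9.3)), (40, 148, 209, np.float64(10.8))]
0 5 7.0 7.0 [(0, 84, 73, np.float64(7.0)), (0, 84, 85, np.float64(17.5)), (0, 92, 97, np.float64(15.9)), (0, 104, 109, np.float64(8.7)), (4, 116, 113, np.float64(10.2)), (8, 128, 125, np.float64(7.0)), (16, 132, 137, np.float64(10.8)), (20, 140, 149, np.float64(9.9)), (24, 144, 161, np.float64(9.0)), (28, 144, 173, np.float64(7.4)), (32, 148, 185, np.float64(8.8)), (36, 148, 197, np.float64(9.3)), (40, 148, 209, np.float64(10.8))]
-10 5 7.0 7.0 [(0, 84, 73, np.float64(7.0)), (0, 84, 85, np.float64(17.5)), (0, 92, 97, np.float64(15.9)), (0, 104, 109, np.float64(8.7)), (4, 116, 113, np.float64(10.2)), (8, 128, 125, np.float64(7.0)), (16, 132, 137, np.float64(
[... 860 characters left out ...]
, np.float64(10.8)), (20, 140, 149, np.float64(9.9)), (24, 144, 161, np.float64(9.0)), (28, 144, 173, np.float64(7.4)), (32, 148, 185, np.float64(8.8)), (36, 148, 197, np.float64(9.3)), (40, 148, 209, np.float64(10.8))]
-10 0 7.0 7.0 [(0, 84, 73, np.float64(7.0)), (0, 84, 85, np.float64(17.5)), (0, 92, 97, np.float64(15.9)), (0, 104, 109, np.float64(8.7)), (4, 116, 117, np.float64(7.1)), (12, 124, 129, np.float64(9.4)), (16, 136, 141, np.float64(8.1)), (20, 144, 153, np.float64(7.5)), (28, 144, 165, np.float64(7.1)), (32, 144, 177, np.float64(8.4)), (36, 148, 189, np.float64(10.5)), (40, 148, 201, np.float64(13.5)), (44, 148, 213, np.float64(15.9))]
real	0m33.547s
user	0m33.810s
sys	0m0.044s
```

Request:
{"api": "send_rows", "payload": {
  "series": "0 0 -0.2 0 0 0; 0 0 -0.6 0 0 0; 0 0 -0.8 0 0 0; 0 0 -0.8 0 0 0; 0 0 0 0 0 0",
  "fingers": 0.6
}}

```text
t: 7.98
eef_pos: [402.7, 218.9, 260.4]
tcp_rot: [3.136, 0.003, 2.463]
ft_force: [0.7, 0.2, -0.5]
opening: 0.603
grip_force: 0.0
```

```bash
cat > t.py <<'E'
from h import *
c0=np.array([663.8,18.3]); a=np.radians(45.3); ex=np.array([np.cos(a),np.sin(a),0]);ey=np.array([-np.sin(a),np.cos(a),0])
g=2
def toolpose(th,y,z,x=9.):
    """TCP pose for handle grip point at bin (x,y), height z, scoop tilt th deg"""
    R=Ro.from_rotvec(np.radians(th)*ex)*down(135.3)
    p=np.array([*c0,0])+x*ex+y*ey+np.array([0,0,z]); return p-R.apply([0,0,59+g]),R
E
python3 - <<'E'
from t import *
import plan
p,R=toolpose(0,85.5,69); print(p)
q=need(p+[0,0,110],R); print('--'); need(p,R,start=q,n=3)
P=pose()[0];print(P)
C=plan.field(0,g); s=(0,6,3)
b=plan.best(C,s,lambda n:plan.zs[n[2]]>210 and C[n]>13.5)
print(b[0],[(int(plan.ths[i]),int(plan.ys[j]),int(plan.zs[k]),round(float(C[i,j,k]),1)) for i,j,k in b[1]])
E
```

```text
[609.35719731  84.83744236 130.        ]
-0.82 0.08 0.07 0.01 0 0.12; -0.81 0.1 0.07 0.01 0 0.12; -0.81 0.12 0.07 0 0.01 0.11; -0.81 0.14 0.07 0.01 0 0.12; -0.81 0.15 0.07 0 0.01 0.11
--
-0 -0 0.61 0 -0 0; -0 -0 0.61 0 -0 0; -0 -0 0.62 0 -0 0
[402.67538872 218.93542791 260.37048705]
9.39382309465263 [(0, 84, 85, 17.5), (0, 84, 89, 17.5), (0, 84, 93, 16.9), (0, 88, 97, 14.5), (4, 92, 101, 16.2), (4, 96, 105, 14.0), (8, 100, 109, 14.3), (8, 104, 113, 15.2), (8, 108, 113, 15.4), (8, 112, 117, 12.7), (12, 116, 121, 12.5), (12, 120, 125, 11.2), (12, 124, 129, 9.4), (12, 128, 129, 9.8), (16, 132, 133, 11.3), (16, 136, 133, 11.3), (16, 140, 137, 13.0), (16, 144, 141, 10.2), (20, 144, 145, 10.6), (20, 148, 149, 12.6), (20, 152, 153, 10.2), (24, 152, 157, 10.5), (24, 152, 161, 12.2), (24, 156, 165, 10.2), (28, 156, 169, 11.1), (28, 156, 173, 13.1), (28, 156, 177, 9.5), (32, 156, 181, 12.4), (32, 156, 185, 13.1), (32, 156, 189, 9.7), (36, 156, 193, 14.4), (36, 156, 197, 14.0), (36, 156, 201, 10.7), (40, 156, 205, 10.1), (40, 156, 209, 13.0), (40, 160, 213, 13.4), (40, 164, 217, 13.9)]
```

Request:
{"api": "send_rows", "payload": {
  "series": "-0.82 0.08 0.07 0 0 0.12; -0.81 0.1 0.07 0 0 0.12; -0.81 0.12 0.07 0 0 0.11; -0.81 0.14 0.07 0 0 0.12; -0.81 0.15 0.07 0 0 0.11"
}}

```text
t: 8.6
eef_pos: [609.6, 83.4, 234.9]
tcp_rot: [-3.141, -0.001, 2.361]
ft_force: [-0.0, 0.2, 0.3]
opening: 0.602
grip_force: 0.0
```

Request:
{"api": "send_rows", "payload": {
  "series": "0 0 0.4 0 0 0; 0 0 0 0 0 0; 0 0 0 0 0 0"
}}

```text
t: 8.98
eef_pos: [608.4, 84.8, 212.2]
tcp_rot: [-3.141, -0.0, 2.362]
ft_force: [-0.5, 0.1, -0.6]
opening: 0.601
grip_force: 0.0
```

Run:
```python
from t import *
p,R=toolpose(0,85.5,69)
s=snap('scene'); q=pose(); print(q[0],q[1].as_euler('xyz',degrees=True))
need(p,R,n=2)
cv2.imwrite('pics/o.png',np.hstack([cv2.resize(s['color'][180:280,230:350],(480,400),interpolation=cv2.INTER_CUBIC),cv2.resize(s['color'][280:420,260:450],(320,400))])[:,:,::-1])
```

```text
[608.5049332   84.91281078 212.59452073] [1.79975862e+02 2.85076637e-02 1.35331451e+02]
-0.01 0 0.69 0 0 0; -0 0.01 0.69 0 0 0
```

View pics/o.png

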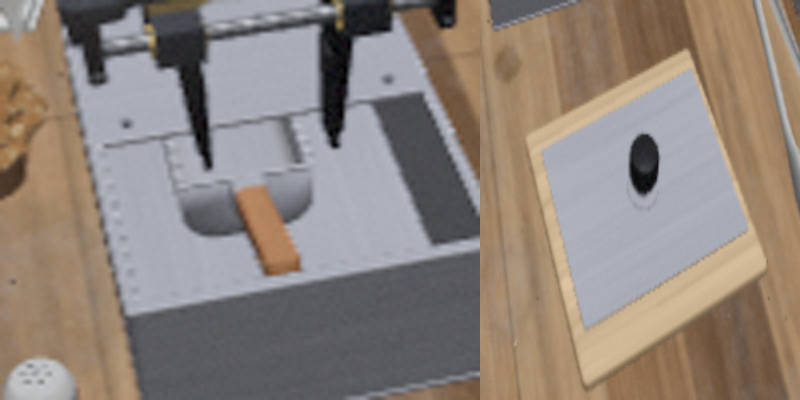

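The open fingers straddle the handle (left panel, handle from (250,190) to (285,268)). The lid lies flat on the board (right panel).

Request:
{"api": "send_rows", "payload": {
  "series": "-0.01 0.01 0.69 0 0 0; 0 0.01 0.6 0 0 0; 0 0 0.09 0 0 0; 0 0 0 0 0 0"
}}

```text
t: 9.52
eef_pos: [610.3, 85.2, 130.2]
tcp_rot: [3.141, 0.001, 2.362]
ft_force: [-0.3, 0.1, 0.3]
opening: 0.601
grip_force: 0.0
```

Run:
```python
from t import *
s=load('scene')
L=np.array([atz(s,*p,26)[:2] for p in [(297.4,332.5),(384.7,304.5),(418.5,361.5),(323.5,394.8)]]);B=np.array([atz(s,*p,16)[:2] for p in [(287.9,328),(382.9,297.5),(429.8,373.8),(323.5,415.5)]])
print(L.mean(0),B.mean(0),cv2.minAreaRect(L.astype(np.float32)),cv2.minAreaRect(B.astype(np.float32)))
print(pose()[0],toolpose(0,85.5,69)[0],env.state()['ft_force'])
```

```text
[400.81045415 218.86324375] [400.12146265 220.26658329] ((400.18218994140625, 219.04519653320312), (173.4945831298828, 129.74929809570312), 51.78007125854492) ((399.72509765625, 220.23403930664062), (193.6888427734375, 177.23785400390625), 52.118736267089844)
[610.26970167  85.19966942 130.18846127] [609.35719731  84.83744236 130.        ] [-0.27700462  0.14183701  0.25199491]
```

Lid and board centres agree to within 2 mm. Closing on the handle.

Request:
{"api": "send_rows", "payload": {
  "series": "0 0 0 0 0 0; 0 0 0 0 0 0; 0 0 0 0 0 0; 0 0 0 0 0 0; 0 0 0 0 0 0",
  "fingers": 0
}}

```text
t: 10.15
eef_pos: [609.9, 84.9, 129.1]
tcp_rot: [3.142, 0.0, 2.361]
ft_force: [-0.5, 0.0, 0.6]
opening: 0.186
grip_force: 30.0
```

Request:
{"api": "send_rows", "payload": {
  "series": "0 0 0 0 0 0; 0 0 0 0 0 0; 0 0 0 0 0 0"
}}

```text
t: 10.52
eef_pos: [609.9, 85.0, 129.0]
tcp_rot: [-3.142, 0.0, 2.361]
ft_force: [-0.5, 0.1, 1.1]
opening: 0.185
grip_force: 30.0
```

Request:
{"api": "send_rows", "payload": {
  "series": "0 0 -0.1 0 0 0; 0 0 -0.15 0 0 0; 0 0 0 0 0 0"
}}

```text
t: 10.9
eef_pos: [610.2, 85.0, 145.0]
tcp_rot: [3.141, 0.001, 2.361]
ft_force: [0.4, -0.7, -1.9]
opening: 0.191
grip_force: 30.0
```

```bash
cat >> t.py <<'E'
def tilt():
    """scoop tilt from the handle's depth: slope of handle top in bin y-z minus 20"""
    for n in('scene','top'):
        d=snap(n); hsv=cv2.cvtColor(d['color'],cv2.COLOR_RGB2HSV).astype(int)
        m=(hsv[:,:,1]>110)&(hsv[:,:,0]<20)&(d['z_map']>0); q=[]
        p0,R=pose(); gp=p0+R.apply([0,0,59+g])
        for v,u in zip(*np.nonzero(m)):
            p=dep(d,u,v)-gp
            if np.linalg.norm(p)<95 and abs(p@ex)<14: q.append([p@ex,p@ey,p[2]])
        q=np.array(q)
        if len(q)<15: print(n,'few',len(q)); continue
        b=[np.r_[y,np.median(q[abs(q[:,1]-y)<4][:,2])] for y in range(-80,60,4) if (abs(q[:,1]-y)<4).sum()>3]
        print(n,len(q),q.min(0).round(),q.max(0).round(),np.round(b,1).tolist())
E
python3 - <<'E'
from t import *
print(pose()[0],env.state()['ft_force']); tilt()
E
```

```text
[610.19867745  84.95901014 144.96464275] [ 0.35193165 -0.71975461 -1.88393767]
scene 176 [-14. -49.  -9.] [11. 39. 36.] [[-40.0, -4.8], [-36.0, -3.9], [-32.0, -1.5], [-28.0, -1.0], [-24.0, 1.3], [-20.0, 2.4], [-16.0, 3.4], [-12.0, 4.3], [-8.0, 7.1], [-4.0, 8.0], [0.0, 9.8], [4.0, 10.9], [8.0, 12.2], [12.0, 13.5], [16.0, 15.7], [20.0, 16.9], [24.0, 18.2], [28.0, 19.1], [32.0, 17.4], [36.0, 13.4], [40.0, 11.0]]
top few 0
```

```bash
cat > path.py <<'E'
from t import *; import plan
W=[(0,85.5,93),(8,106,113),(12,120,125.5),(16,138,136),(20,149,150),(24,153,161),(28,156,172.5),(32,156,184),(36,156,196),(40,157,208),(40,165,225),(40,165,270)]
if __name__=='__main__':
    S=np.vstack([plan.scoop,plan.tool(0,g)]); w=[(0,85.5,85)]+W
    for a,b in zip(w,w[1:]):
        m=[]
        for u in np.linspace(0,1,9):
            t,y,z=np.array(a)*(1-u)+np.array(b)*u; t=np.radians(t); R=np.array([[np.cos(t),-np.sin(t)],[np.sin(t),np.cos(t)]]); m.append(plan.clear(S@R.T+[y,z]))
        print(b,round(min(m),1),end=' ')
    print(); q=pose()
    for i,x in enumerate(W): print(i,x); q=need(*toolpose(*x),start=q,n=1 if i<11 else 1)
E
python3 path.py
```

```text
(0, 85.5, 93) 17.4 (8, 106, 113) 12.7 (12, 120, 125.5) 11.5 (16, 138, 136) 10.3 (20, 149, 150) 12.0 (24, 153, 161) 12.0 (28, 156, 172.5) 12.6 (32, 156, 184) 13.5 (36, 156, 196) 13.9 (40, 157, 208) 11.0 (40, 165, 225) 11.6 (40, 165, 270) 12.5 
0 (0, 85.5, 93)
0.01 -0.01 -0.16 0 0 -0
1 (8, 106, 113)
0.2 0 -0.33 0 0.8 -0
2 (12, 120, 125.5)
0.18 0 -0.17 0 0.4 -0
3 (16, 138, 136)
0.26 0 -0.1 0 0.4 -0
4 (20, 149, 150)
0.17 0 -0.18 0 0.4 -0
5 (24, 153, 161)
0.06 0 -0.14 0 0.4 -0
6 (28, 156, 172.5)
0.05 0 -0.16 0 0.4 -0
7 (32, 156, 184)
0.02 0 -0.16 0 0.4 -0
8 (36, 156, 196)
0.03 0 -0.17 0 0.4 -0
9 (40, 157, 208)
0.06 0 -0.15 0 0.4 0
10 (40, 165, 225)
0.29 0 -0.13 0 0 0
11 (40, 165, 270)
0.48 0 -0.57 0 0 0
```

Request:
{"api": "send_rows", "payload": {
  "series": "0.01 -0.01 -0.16 0 0 0; 0.1 0 -0.17 0 0.4 0; 0.1 0 -0.16 0 0.4 0; 0.18 0 -0.17 0 0.4 0; 0 0 0 0 0 0"
}}

```text
t: 11.62
eef_pos: [594.7, 99.3, 186.2]
tcp_rot: [3.141, -0.208, 2.361]
ft_force: [0.2, 0.6, -1.4]
opening: 0.185
grip_force: 30.0
```

Request:
{"api": "send_rows", "payload": {
  "series": "0.26 0 -0.1 0 0.4 0; 0.17 0 -0.18 0 0.4 0; 0 0 0 0 0 0; 0 0 0 0 0 0"
}}

```text
t: 12.12
eef_pos: [579.6, 113.9, 207.1]
tcp_rot: [-3.141, -0.347, 2.361]
ft_force: [0.2, -0.4, -0.1]
opening: 0.187
grip_force: 30.0
```

Run:
```python
from t import *
from path import W
print(pose()[0],toolpose(*W[4])[0],env.state()['ft_force'],env.state()['joints'].round(2)); tilt()
q=pose()
for x in W[4:]: q=need(*toolpose(*x),start=q,n=1)
```

```text
[579.63290557 113.88188103 207.1213767 ] [579.05100273 114.8279214  207.32124987] [ 0.23923706 -0.3921864  -0.06790305] [ 0.    0.6   1.64  0.26  1.16 -0.93]
scene 123 [-14. -11.  -3.] [ 9. 34. 30.] [[4.0, 12.0], [8.0, 11.6], [12.0, 8.2], [16.0, 12.7], [20.0, 27.7], [24.0, 27.3], [28.0, 23.9], [32.0, 21.4], [36.0, 20.1]]
top few 1
0.02 0 0 -0 0.01 -0
0.05 0 -0.14 -0 0.4 -0
0.05 0 -0.16 -0 0.4 -0
0.02 0 -0.16 -0 0.4 -0
0.04 0 -0.17 -0 0.4 -0
0.06 0 -0.15 -0 0.4 -0
0.28 0 -0.13 -0 -0 -0
0.48 0 -0.57 -0 -0 -0
```

Request:
{"api": "send_rows", "payload": {
  "series": "0.06 0 -0.14 0 0.4 0; 0.05 0 -0.16 0 0.4 0; 0.02 0 -0.16 0 0.4 0; 0.04 0 -0.17 0 0.4 0; 0 0 0 0 0 0"
}}

```text
t: 12.85
eef_pos: [585.3, 108.3, 245.3]
tcp_rot: [-3.141, -0.627, 2.36]
ft_force: [-0.5, -0.6, -1.5]
opening: 0.188
grip_force: 30.0
```

Run:
```python
from t import *
from path import W
print(pose()[0],toolpose(*W[8])[0],env.state()['ft_force'],env.state()['joints'].round(2)); tilt()
d=load('scene'); cv2.imwrite('pics/p.png',cv2.resize(d['color'][130:300,200:400],(706,600),interpolation=cv2.INTER_CUBIC)[:,:,::-1])
q=pose()
for x in W[8:]: q=need(*toolpose(*x),start=q,n=1)
```

```text
[585.33141319 108.29560088 245.27846426] [584.73147873 109.2066219  245.35003666] [-0.52750861 -0.60261807 -1.47900156] [-0.06  0.63  1.53  0.4   1.48 -0.99]
scene 201 [-14. -25. -51.] [ 9. 28. 35.] [[-24.0, -45.5], [-20.0, -44.4], [-16.0, -39.0], [-12.0, -31.5], [-8.0, -24.6], [-4.0, -20.1], [0.0, -11.6], [4.0, -6.1], [8.0, 0.4], [12.0, 7.4], [16.0, 31.8], [20.0, 30.1], [24.0, 28.3], [28.0, 26.8]]
top 198 [-12. -36. -11.] [13. 27. 84.] [[-20.0, -7.7], [-16.0, -4.9], [-12.0, 0.3], [-8.0, 4.9], [-4.0, 10.2], [0.0, 15.5], [4.0, 19.6], [8.0, 26.3], [12.0, 31.0], [16.0, 32.6], [20.0, 31.8], [24.0, 30.3], [28.0, 29.1]]
0.01 0 0 -0 0.01 -0
0.06 0 -0.15 -0 0.4 -0
0.28 0 -0.13 -0 -0 -0
0.48 0 -0.58 -0 -0 -0
```

View pics/p.png

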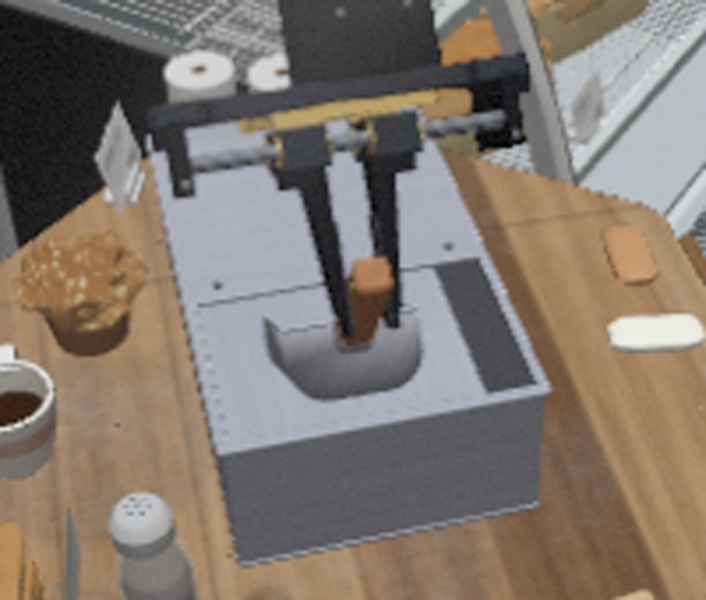

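The scoop is tilting out through the opening, its heel near (350,395) clear of the cover and end wall, with nothing touching.

Request:
{"api": "send_rows", "payload": {
  "series": "0.06 0 -0.15 0 0.4 0; 0.14 0 -0.07 0 0 0; 0.14 0 -0.07 0 0 0; 0 0 0 0 0 0"
}}

```text
t: 13.45
eef_pos: [581.0, 112.9, 273.3]
tcp_rot: [3.14, -0.696, 2.363]
ft_force: [-1.0, -0.1, -1.6]
opening: 0.189
grip_force: 30.0
```

Request:
{"api": "send_rows", "payload": {
  "series": "0.25 0 -0.29 0 0 0; 0.25 0 -0.29 0 0 0; 0.25 0 -0.29 0 0 0; 0 0 0 0 0 0"
}}

```text
t: 13.95
eef_pos: [580.7, 113.2, 342.4]
tcp_rot: [3.139, -0.695, 2.363]
ft_force: [0.3, 0.5, -2.5]
opening: 0.185
grip_force: 30.0
```

Run:
```python
from t import *
p,R=pose(); gp=p+R.apply([0,0,61]); print(gp,np.array([*(gp[:2]-c0),0])@np.c_[ex,ey],env.state()['ft_force'])
q=need(*toolpose(0,140,290),n=5)
```

```text
[552.96547278 140.76822475 295.56190553] [  9.08993039 164.92462419] [ 0.33910694  0.49156624 -2.4627463 ]
0.05 0 0.01 0 -0.8 0; 0.06 0 -0 0 -0.8 0; 0.05 0 -0.01 0 -0.79 0; 0.06 0 -0.01 0.01 -0.8 0; 0.05 0 -0.03 0 -0.79 0
```

Request:
{"api": "send_rows", "payload": {
  "series": "0.05 0 0.01 0 -0.8 0; 0.06 0 0 0 -0.8 0; 0.05 0 -0.01 0 -0.79 0; 0.06 0 -0.01 0 -0.8 0; 0.05 0 -0.03 0 -0.79 0"
}}

```text
t: 14.58
eef_pos: [570.2, 123.2, 349.2]
tcp_rot: [-3.141, 0.0, 2.362]
ft_force: [0.1, -0.9, -1.4]
opening: 0.187
grip_force: 30.0
```

Request:
{"api": "send_rows", "payload": {
  "series": "0 0 0 0 0 0; 0 0 0 0 0 0; 0 0 0 0 0 0; 0 0 0 0 0 0"
}}

```text
t: 15.08
eef_pos: [570.8, 122.7, 349.7]
tcp_rot: [-3.141, -0.005, 2.361]
ft_force: [-0.6, 0.6, -2.4]
opening: 0.187
grip_force: 30.0
```

Run:
```python
from t import *
p,R=pose(); print(p,R.as_euler('xyz',degrees=True),env.state()['ft_force']); tilt()
d=load('scene'); cv2.imwrite('pics/q.png',cv2.resize(d['color'][60:300,180:460],(700,600),interpolation=cv2.INTER_CUBIC)[:,:,::-1])
```

```text
[570.81557424 122.65061593 349.7485875 ] [-179.96352997   -0.2669672   135.25279433] [-0.62592206  0.56660262 -2.40746459]
scene 173 [-14. -40.  -5.] [ 8. 39. 21.] [[-12.0, 5.0], [-8.0, 6.5], [-4.0, 8.4], [0.0, 8.9], [4.0, 11.1], [8.0, 11.4], [12.0, 13.7], [16.0, 14.9], [20.0, 16.4], [24.0, 17.6], [28.0, 19.2], [32.0, 16.0], [36.0, 12.9], [40.0, 9.0]]
top 25 [-13.  33.   7.] [ 8. 38. 87.] [[32.0, 18.1], [36.0, 15.3], [40.0, 11.9]]
```

View pics/q.png

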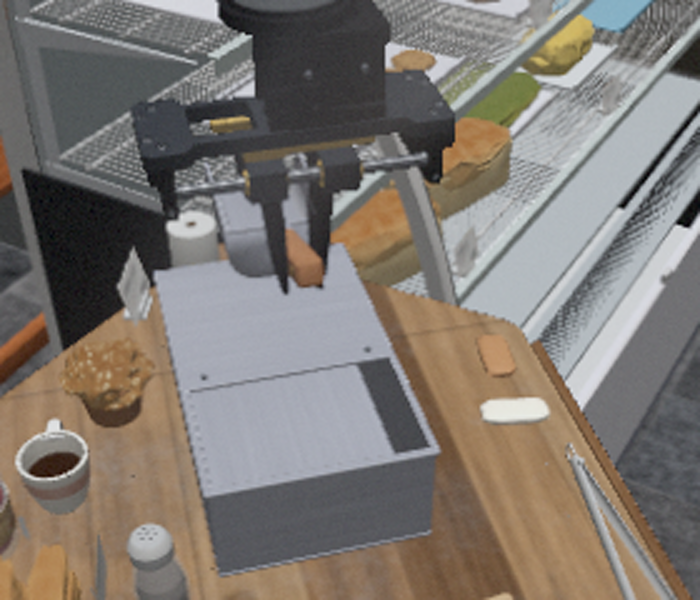

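The scoop is out and level, with its hollow side up and the handle rising about 19.5° as it should. Its underside is about 229 mm up, well over the required 155 mm, and the other things stand unmoved.

```bash
python3 -c "
from cell import env
print(env.job_done())"
```

```text
the job is handed in; nothing more can be done
None
```

The job is handed in: the lid lies flat in the middle of the board (within about 2 mm), and the scoop is held level, hollow side up, about 12 cm above the bin's top, with nothing else seen to have moved.

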